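Switch off the tube shaker and hold its lid open

TASK

First turn the tube shaker's black speed knob fully anticlockwise to its end stop (off), with the lid still shut. Then raise the lid by its blue bar and hold it open at 50 degrees, within about 5 degrees, so that a colleague can take the tubes out. The lid falls shut if let go, so finish while still holding the bar steady at that angle, and leave the flask, jar and bottle around it alone.

Things in the scene. Friction and masses are not known exactly. Their poses are not given: they have to be found in the camera images.
- tube_shaker: White tube shaker, fixed to the bench, 200 x 200 mm. Origin: centre of its underside. Its x axis points from its front to its hinge side, y to its left seen from the front, z up. The clear grey-framed lid covers its left part (local y -20 to +92 mm; top 84 mm above the bench); the control column with the knob lies at its right, top 79 mm above the bench.
- speed_knob (a joint): Angle of the black speed knob, rad: 0 = off, at the anticlockwise end stop (seen from above); grows clockwise, up to 2.2. Starts between 0.6 and 1.4. It has about 0.03 N m of friction and stays where it is left.
- speed_knob_grip (a point): Point on the speed knob's vertical axis, at the height to grip it (116 mm above the bench). The knob's upright grip fin is 38 mm long, 14 mm thick and reaches from 91 to 123 mm above the bench. At 0 the fin lies along the shaker's x axis, its white pointer to the shaker's front at the green dot.
- lid (a joint): Opening angle of the lid, rad: 0 = shut (level), 0.873 = 50 degrees open, 1.45 = end stop. The lid's front swings up and back about a level hinge line along the shaker's y axis, at its local x = +92 mm, 62 mm above the bench. The lid weighs 0.22 to 0.37 kg, has almost no hinge friction and falls shut from every angle when let go.
- lid_bar (a point): Blue round grab bar at the lid's front, 12 mm thick, 94 mm long, level, along the shaker's y axis; the point is its middle, on the centreline. Lid shut: 223 mm in front of the hinge line, 15 mm above it (77 mm above the bench), only the bench below; open gap between bar and lid edge 42 mm, closed by an arm at each end. Lid at 50 degrees: 132 mm in front of the hinge line, 242 mm above the bench.
- conical_flask: Loose glass conical flask, 64 mm wide, 105 mm high, beside the shaker on its left; leave alone. Origin: centre of its underside.
- staining_jar: Loose white staining jar with grey lid, 55 x 48 mm, 105 mm high, beside the shaker on its left, nearer the front; leave alone. Origin: centre of its underside.
- dropper_bottle: Loose brown dropper bottle with black cap, 34 mm wide, 63 mm high, in front of the shaker's right corner; leave alone. Origin: centre of its underside.

How it is judged:
By the outcome, as a careful person would: the job done as asked, in the order asked, and still so for the second after the job is handed in, while the arm keeps its last pose, push and grip.
It also fails if it takes over 61 s, if anything falls off the work surface, if the arm or the gripper's body presses on something with over 40 N, if the wrist force passes 120 N, or if a joint passes its speed limit or range.

ROBOT

A 6-joint arm with a two-finger parallel gripper is mounted at the origin on a cart in front of the work surface, level with it; the furniture and walls round the work are solid. World frame = base frame: x ahead of the robot, y to its left, z up, the work surface at z = 0. Lengths are in mm, angles in rad, forces in N, time in s.
With the tool pointing down it reaches from about 400 to 925 mm from the base axis. Payload 12.5 kg.
Tool frame: the origin (TCP) lies midway between the tips of the shut fingers; the grasp point (between the pads) lies 19 mm behind it (env.tcp_to_grasp is the distance from the TCP to the grasp point, in mm); z points along the fingers, y is the line along which they close (so a half turn about z gives the same grasp; the last joint's range is limited). The gripper opens to 95 mm and grips with 3 to 60 N. Pads are 20 mm wide; open, the fingers measure 119 mm over their backs; the gripper's body (75 mm by 180 mm) begins 59 mm behind the grasp point.
Start: joints at [-1.397, 0.491, 1.559, -0, 1.092, -0.106], TCP at [172.625, -600.706, 214.661] pointing down, gripper open.
Joint ranges: [-3.1, 3.1], [-0.84, 2.19], [0.05, 2.79], [-1.13, 4.28], [0.06, 2.93], [-2.69, 2.69]. Speed limits (rad/s): [2.22, 2.22, 2.79, 3.14, 3.14, 3.14].

INTERFACE

Orientations are given as [roll, pitch, yaw] about the fixed x, y, z axes, in that order (R = Rz(yaw) Ry(pitch) Rx(roll)).
In Python, from cell import env gives the robot as it stands. The module is installed in compiled form; this text tells all that it offers.
- The arm moves only by the tool step_arm, never from a script. Its argument "plan" is a list that holds one entry, the list of rows, each a list of 5 numbers: the shift along the tool's x, y, z in mm, then the turn about the tool's z in degrees, then the opening, from -1 (shut) to 1 (fully open). A call has 1 to 8 rows; each row is the pose to reach, as a shift and turn from the pose commanded when the call began, along the tool's axes at that moment; what a row does not reach only later rows make up. A row lasts 1/12 s, in which the tool goes at most 41.7 mm and 7.16 degrees, less where a joint would pass 70% of its speed; a pose out of reach is approached as far as the arm can. A call with a gripper value outside its range is refused whole. The fingers move at their own pace and stop on an object; the grip force is fixed at half the most. Time passes only in rows, so rows that repeat a pose let the fingers close. It gives the time, the measured TCP pose, the force, the opening and the grip force at its end, in the units of the state.
- env.state(): the state, without advancing time (a new reading comes with each control period).
- env.read_camera(name): name is "scene" or "top"; returns the picture (384x512x3 uint8, blue, green, red); there is no depth.
- env.get_calibration(name): a dict with "K" (3x3 intrinsics, pixels), "extrinsics" (4x4, takes a point from world to camera coordinates). Camera axes: x right, y up, looking along -z (the intrinsics and any distortion apply to the point x, -y, -z); pixel columns grow to the right and rows downward; lengths in mm; the calibration is good to about 2 mm. A picture is of the moment at which its call begins. get_calibration takes no time and is no camera call.
- env.job_done(): hands the job in; it is judged then, once.
The state is a dict: "t": time; "joints": joint angles; "qvel": joint speeds; "tau": joint torques, N m; "eef_pos": TCP position; "tcp_rot": TCP orientation; "ft_force": force on the tool from outside, world axes, zero at the start; "moment": the same for the moment, N m; "opening": opening from 0.0 (shut) to 1.0 (fully open); "grip_force": force on a finger pad.
Only numpy, scipy, OpenCV 4.12 (cv2) and the standard library are available. Lean on these libraries where they do the work, as an engineer would, in place of code of your own. Each camera call takes 0.05 s, during which the arm holds its last target. There are 200 camera calls.

## Working session

There is one attempt and no reset: what is moved stays moved. The work goes in short steps, Python scripts to look and compute and a tool call to move; the robot and the scene stay as the last step left them, time stands still between calls to the robot, and variables do not carry over. Pictures are saved under pics/ and viewed, at most 10 in all, crops included, and the job is handed in when it is done.

Besides the shell and the picture viewer there is one more tool, called after "Emit:" by a JSON object that holds its "name" and its "arguments", one argument or row to a line. step_arm: Moves the arm, as the interface text tells. Its arguments: {"type":"object","properties":{"plan":{"type":"array"}},"required":["plan"]}

```bash
mkdir -p pics; python3 - <<'E'
from cell import env
import cv2,numpy as np
for n in("scene","top"):
    im=env.read_camera(n); cv2.imwrite(f"pics/{n}0.png",im)
    c=env.get_calibration(n); print(n,np.round(c["K"],1).tolist(),np.round(c["extrinsics"],3).tolist(),[k for k in c])
s=env.state();print(s);print(env.tcp_to_grasp)
E
```

```text
scene [[472.3, 0.0, 256.7], [0.0, 472.3, 195.4], [0.0, 0.0, 1.0]] [[-0.913, -0.409, 0.008, 631.569], [0.286, -0.624, 0.727, 10.098], [-0.292, 0.666, 0.686, -1002.058], [0.0, 0.0, 0.0, 1.0]] ['K', 'extrinsics']
top [[474.0, 0.0, 253.5], [0.0, 474.0, 194.5], [0.0, 0.0, 1.0]] [[0.024, -1.0, -0.005, 378.486], [0.998, 0.024, 0.053, -527.586], [-0.053, -0.006, 0.999, -950.213], [0.0, 0.0, 0.0, 1.0]] ['K', 'extrinsics']
{'t': 0.1, 'joints': array([-1.39661478e+00,  4.91477160e-01,  1.55939458e+00,  2.02480314e-06,
        1.09169715e+00, -1.05578460e-01]), 'qvel': array([ 0.00051602, -0.0005669 , -0.00142846, -0.00060304,  0.0015521 ,
       -0.00024764]), 'tau': array([ 1.81158608e-03, -6.13621473e+01, -2.58604413e+01,  6.93566795e-02,
        4.71012841e-02, -6.75093747e-05]), 'eef_pos': array([ 172.57549297, -600.47567342,  214.13183556]), 'tcp_rot': array([-3.14062204e+00, -1.04664436e-04,  2.79759026e-01]), 'ft_force': array([-0.13316176,  0.33402571,  0.4162718 ]), 'moment': array([-0.0133052 , -0.02867602,  0.01028726]), 'grip_force': 0.0, 'opening': 1.00089191688927}
18.8
```

View pics/scene0.png

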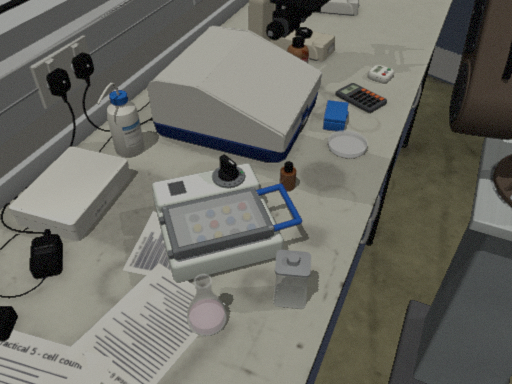

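View pics/top0.png

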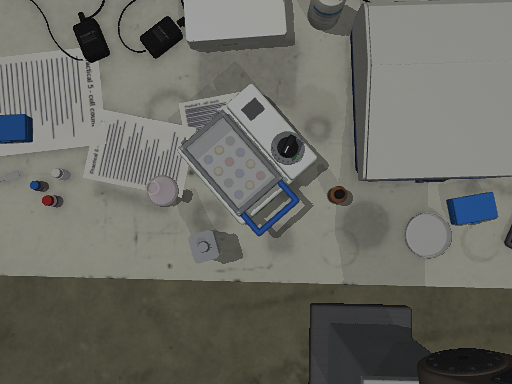

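The scene picture shows the shaker in the middle with the knob at (229,173) and the blue bar on the right. In the top view the knob is at (288,148), the blue bar runs from (262,233) to (297,198), the bottle is at (338,195), the jar at (205,246) and the flask at (163,190).

```bash
cat > h.py <<'E'
from cell import env
import cv2,numpy as np
def ray(n,uv):
    c=env.get_calibration(n);K=np.array(c["K"]);E=np.array(c["extrinsics"]);R,t=E[:3,:3],E[:3,3]
    x,y,_=np.linalg.inv(K)@[uv[0],uv[1],1]
    return -R.T@t, R.T@np.array([x,-y,-1])
def onz(n,uv,z):
    o,d=ray(n,uv);return o+d*(z-o[2])/d[2]
def two(a,b):
    (o1,d1),(o2,d2)=ray("top",a),ray("scene",b)
    s=np.linalg.lstsq(np.c_[d1,-d2],o2-o1,rcond=None)[0]
    p,q=o1+s[0]*d1,o2+s[1]*d2
    return (p+q)/2,np.linalg.norm(p-q)
def proj(n,p):
    c=env.get_calibration(n);E=np.array(c["extrinsics"]);q=E[:3,:3]@p+E[:3,3]
    v=np.array(c["K"])@[q[0],-q[1],-q[2]];return v[:2]/v[2]
E
python3 - <<'E'
from h import *
im=cv2.imread("pics/top0.png");h=cv2.cvtColor(im,cv2.COLOR_BGR2HSV)
m=cv2.inRange(h,(105,150,60),(125,255,255));m[:, :230]=0;m[:,320:]=0;m[:170]=0;m[245:]=0
r=cv2.minAreaRect(cv2.findNonZero(m));b=cv2.boxPoints(r);print(r)
for p in b: print(p.round(1),onz("top",p,77).round(0))
a=cv2.resize(im[105:180,240:330],None,fx=8,fy=8,interpolation=cv2.INTER_CUBIC);cv2.imwrite("pics/k.png",a)
s=cv2.imread("pics/scene0.png");cv2.imwrite("pics/ks.png",cv2.resize(s[140:240,200:310],None,fx=7,fy=6,interpolation=cv2.INTER_CUBIC)[:600])
E
```

```text
((269.9070739746094, 207.89381408691406), (27.751266479492188, 54.9380989074707), 48.8140754699707)
[240.1 215.5] [474. 415.  77.]
[281.4 179.4] [545. 338.  77.]
[299.7 200.2] [506. 303.  77.]
[258.4 236.4] [436. 380.  77.]
```

View pics/k.png

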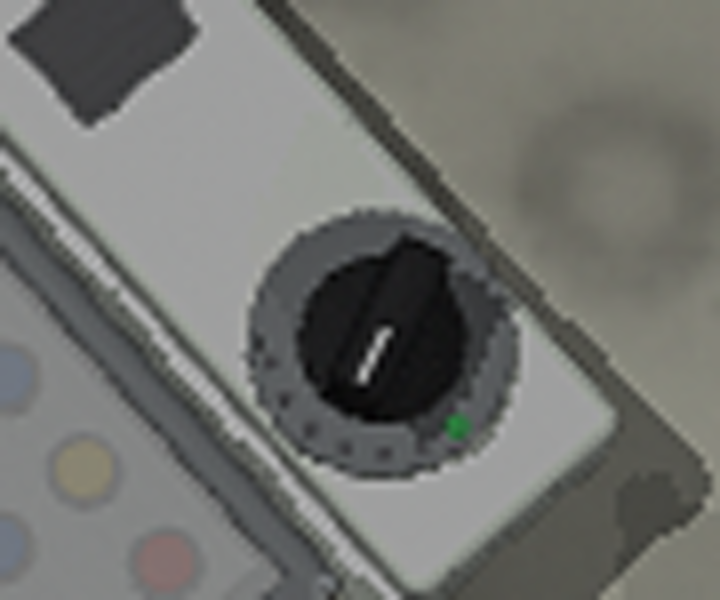

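The close-up shows the knob's black disc centred at about (382,340) in the crop, which is (287.8,147.5) in the full picture. The pointer runs to lower left, (388,330)→(362,382), and the green dot is at (458,427). The knob therefore has about 68° to turn anticlockwise.

```bash
cat >> h.py <<'E'
def rel(p,psi):
    "shift (tool axes) and turn from current pose to TCP p, yaw psi deg"
    s=env.state();a=s["tcp_rot"][2];d=np.array(p)-s["eef_pos"]
    t=(np.degrees(a)-psi+180)%360-180
    return np.round([d[0]*np.cos(a)+d[1]*np.sin(a),d[0]*np.sin(a)-d[1]*np.cos(a),-d[2],t],1)
E
python3 - <<'E'
from h import *
f=lambda x,y:np.array([240+x/8-.5,105+y/8-.5])
A=lambda a,b,z:np.degrees(np.arctan2(*(onz("top",f(*a),z)-onz("top",f(*b),z))[1::-1]))
print("disc",onz("top",f(382,340),91),"dial",onz("top",f(384,343),82))
print("pointer dir",A((362,382),(388,330),123), "edge yaw",A((262,5),(612,412),79),"dot dir",A((458,427),(384,343),82))
for p in((512,0),(355,180),(512,180)):print(onz("top",p,150))
print("bottle",onz("top",(338,195),60))
for p in ((400,-250,240),(430,150,240)):print(rel(p,-30))
E
```

```text
disc [605.32660119 329.31324739  91.        ] dial [606.02066384 328.25323387  82.        ]
pointer dir 154.81806478995918 edge yaw 41.670553707519424 dot dir -137.5590226150896
[869.79017874 -62.41220156 150.        ]
[540.77559843 213.23427968 150.        ]
[547.38857437 -61.00692711 150.        ]
bottle [518.80839655 227.0639614   60.        ]
[ 315.4 -274.1  -25.9   46. ]
[ 454.6 -650.2  -25.9   46. ]
```

Emit:
{"name": "step_arm", "arguments": {
  "plan": [
    [[40,-34,-10,6,1],[80,-68,-20,12,1],[120,-103,-26,18,1],[158,-137,-26,23,1],[197,-171,-26,29,1],[236,-205,-26,34,1],[276,-240,-26,40,1],[315,-274,-26,41,1]]
  ]
}}

```text
t: 0.77
eef_pos: [353.6, -320.8, 240.3]
tcp_rot: [3.142, -0.0, -0.442]
ft_force: [0.8, -0.6, -0.0]
opening: 0.999
grip_force: 0.0
```

```bash
python3 -c "
from h import *
s=env.state();print(s['t'],s['eef_pos'],s['joints'])
print(rel((430,150,240),-25),rel((430,250,240),-25),rel((606,329,240),-25))"
```

```text
0.7667 [ 353.58322015 -320.83575392  240.28516198] [-8.75346905e-01  2.51476983e-01  1.87336194e+00 -6.89944082e-07
  1.01667291e+00  1.13784959e+00]
[-1.325e+02 -4.582e+02  3.000e-01 -3.000e-01] [-1.753e+02 -5.486e+02  3.000e-01 -3.000e-01] [-5.010e+01 -6.953e+02  3.000e-01 -3.000e-01]
```

Emit:
{"name": "step_arm", "arguments": {
  "plan": [
    [[-12,-41,0,0,1],[-24,-80,0,0,1],[-35,-120,0,0,1],[-46,-160,0,0,1],[-58,-200,0,0,1],[-69,-240,0,0,1],[-81,-280,0,0,1],[-92,-318,0,0,1]]
  ]
}}

```text
t: 1.43
eef_pos: [403.5, 6.5, 240.3]
tcp_rot: [3.142, -0.0, -0.436]
ft_force: [0.8, 0.3, 0.9]
opening: 1.003
grip_force: 0.0
```

Emit:
{"name": "step_arm", "arguments": {
  "plan": [
    [[-12,-40,0,0,1],[-23,-80,0,0,1],[-35,-120,0,0,1],[-46,-160,0,0,1],[-56,-180,0,0,1],[-56,-180,0,0,1]]
  ]
}}

```text
t: 1.93
eef_pos: [428.8, 194.7, 239.8]
tcp_rot: [-3.141, 0.001, -0.432]
ft_force: [-0.4, 0.2, -0.5]
opening: 0.997
grip_force: 0.0
```

```bash
python3 -c "
from h import *
s=env.state();print(s['t'],s['eef_pos'],s['joints'])
print(rel((430,250,240),-25),rel((606,329,240),-25))"
```

```text
1.9333 [428.83102255 194.69768325 239.84587207] [2.85545094e-01 2.42477794e-01 1.88766614e+00 5.23655479e-04
 1.01174387e+00 2.28809670e+00]
[-22.1 -50.7  -0.2   0.2] [ 104.7 -196.1   -0.2    0.2]
```

Emit:
{"name": "step_arm", "arguments": {
  "plan": [
    [[-15,-35,0,0,1],[-22,-51,0,0,1],[0,-80,0,0,1],[25,-110,0,0,1],[52,-138,0,0,1],[78,-167,0,0,1],[105,-196,0,0,1],[105,-196,0,0,1]]
  ]
}}

```text
t: 2.6
eef_pos: [611.8, 325.1, 238.0]
tcp_rot: [3.141, -0.0, -0.437]
ft_force: [0.3, -0.3, -0.2]
opening: 0.999
grip_force: 0.0
```

Emit:
{"name": "step_arm", "arguments": {
  "plan": [
    [[0,0,30,0,1],[0,0,60,0,1],[0,0,80,0,1],[0,0,80,0,1],[0,0,80,0,1]]
  ]
}}

```text
t: 3.02
eef_pos: [606.8, 323.8, 159.8]
tcp_rot: [3.14, 0.001, -0.436]
ft_force: [-0.1, -0.4, 1.5]
opening: 1.002
grip_force: 0.0
```

```bash
python3 - <<'E'
from h import *
s=env.state();print(s['t'],s['eef_pos'],s['joints'])
print(rel((606,329,97),-25))
a=env.read_camera("top")[90:210,230:350];b=env.read_camera("scene")[110:230,170:290]
cv2.imwrite("pics/c1.png",cv2.resize(np.hstack([a,b]),None,fx=3.3,fy=3.3,interpolation=cv2.INTER_CUBIC))
E
```

```text
3.0167 [606.82668617 323.77948352 159.76915582] [ 3.94241042e-01  6.33496666e-01  1.44655383e+00 -1.88913656e-04
  1.06359822e+00  2.40133112e+00]
[-3.  -4.4 62.8  0. ]
```

View pics/c1.png

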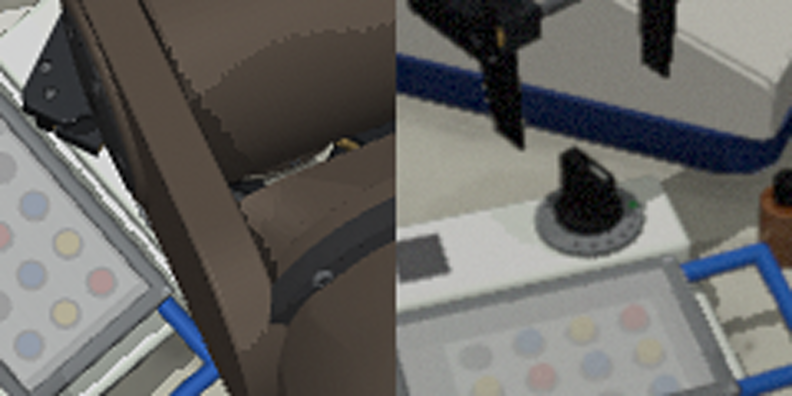

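The crop shows the fingers straddling the knob. The fin top is at about (228,161) in the full scene picture.

```bash
python3 -c "
from h import *
print(onz('scene',(228.2,160.9),123))
print(proj('scene',np.array([606,329,123.])))"
```

```text
[601.63484611 332.91443451 123.        ]
[227.04013678 159.0628649 ]
```

Emit:
{"name": "step_arm", "arguments": {
  "plan": [
    [[-3,-4,15,0,0.1],[-3,-4,30,0,0.1],[-3,-4,30,0,0.1],[-3,-4,30,0,0.1]]
  ]
}}

```text
t: 3.45
eef_pos: [606.2, 329.4, 131.4]
tcp_rot: [-3.141, -0.001, -0.436]
ft_force: [-0.1, 0.2, -0.1]
opening: 0.774
grip_force: 0.0
```

Emit:
{"name": "step_arm", "arguments": {
  "plan": [
    [[-2,-1,15,0,0.1],[-2,-1,25,0,0.1],[-2,-1,33,0,0.1],[-2,-1,33,0,0.1],[-2,-1,33,0,0.1],[-2,-1,33,0,-1],[-2,-1,33,0,-1],[-2,-1,33,0,-1]]
  ]
}}

```text
t: 4.12
eef_pos: [604.8, 331.3, 97.8]
tcp_rot: [-3.141, -0.001, -0.436]
ft_force: [1.3, 0.3, -0.2]
opening: 0.393
grip_force: 0.0
```

Emit:
{"name": "step_arm", "arguments": {
  "plan": [
    [[0,0,0,0,-1],[0,0,0,0,-1],[0,0,0,0,-1],[0,0,0,0,-1],[0,0,0,0,-1],[0,0,0,0,-1],[0,0,0,0,-1],[0,0,0,0,-1]]
  ]
}}

```text
t: 4.78
eef_pos: [603.7, 329.5, 97.3]
tcp_rot: [3.138, 0.001, -0.436]
ft_force: [-5.0, -10.3, 6.0]
opening: 0.143
grip_force: 30.0
```

Emit:
{"name": "step_arm", "arguments": {
  "plan": [
    [[0,1.5,0,0,-1],[0,1.5,0,-6,-1],[0,1.5,0,-12,-1],[0,1.5,0,-18,-1],[0,1.5,0,-24,-1],[0,1.5,0,-30,-1],[0,1.5,0,-30,-1]]
  ]
}}

```text
t: 5.37
eef_pos: [603.6, 328.5, 97.3]
tcp_rot: [3.139, 0.002, 0.095]
ft_force: [-2.6, -9.5, 4.3]
opening: 0.146
grip_force: 30.0
```

```bash
python3 -c "
from h import *
s=env.state();print(s['moment'],s['eef_pos'],s['tcp_rot'],s['ft_force'])"
```

```text
[-1.50643712e+00  4.97404176e-01 -4.84711387e-04] [603.57223773 328.50808503  97.33046961] [3.13946831e+00 1.58689741e-03 9.45157824e-02] [-2.63619452 -9.53525286  4.30221358]
```

Emit:
{"name": "step_arm", "arguments": {
  "plan": [
    [[0,2,0,-6,-1],[0,2,0,-12,-1],[0,2,0,-18,-1],[0,2,0,-24,-1],[0,2,0,-29,-1],[0,2,0,-32,-1],[0,2,0,-32,-1]]
  ]
}}

```text
t: 5.95
eef_pos: [604.0, 327.5, 97.4]
tcp_rot: [3.141, 0.001, 0.649]
ft_force: [-2.1, -3.4, 2.3]
opening: 0.143
grip_force: 30.0
```

```bash
python3 -c "
from h import *
s=env.state();print(s['moment'],s['eef_pos'],s['tcp_rot'],s['ft_force'])"
```

```text
[-0.66576794  0.31392802  0.02680588] [603.96645315 327.49692108  97.36642356] [3.14129936e+00 7.02702061e-04 6.48773091e-01] [-2.14742134 -3.39453068  2.30509127]
```

Emit:
{"name": "step_arm", "arguments": {
  "plan": [
    [[0,0,0,-2,-1],[0,0,0,-4,-1],[0,0,0,-5,-1],[0,0,0,-5,-1]]
  ]
}}

```text
t: 6.28
eef_pos: [604.0, 327.4, 97.3]
tcp_rot: [3.141, 0.001, 0.733]
ft_force: [-1.4, -4.8, 3.1]
opening: 0.143
grip_force: 30.0
```

```bash
python3 -c "
from h import *
s=env.state();print(s['moment'],s['eef_pos'],s['tcp_rot'],s['ft_force'])"
```

```text
[-0.94539808  0.31435956  0.06977465] [604.03944349 327.39795248  97.3269225 ] [3.14123250e+00 7.71320627e-04 7.32864315e-01] [-1.38254842 -4.81581363  3.12820231]
```

Emit:
{"name": "step_arm", "arguments": {
  "plan": [
    [[0,0,0,-2,-1],[0,0,0,-4,-1],[0,0,0,-4,-1],[0,0,0,-4,-1]]
  ]
}}

```text
t: 6.62
eef_pos: [604.2, 327.5, 97.3]
tcp_rot: [3.142, 0.0, 0.8]
ft_force: [-1.3, -5.0, 3.5]
opening: 0.152
grip_force: 30.9
```

```bash
python3 -c "
from h import *
s=env.state();print(s['moment'],s['eef_pos'],s['tcp_rot'],s['ft_force'])"
```

```text
[-1.00588998  0.20169801 -0.8013842 ] [604.17364831 327.53186143  97.32260071] [3.14151767e+00 2.68176917e-04 8.00150437e-01] [-1.29734757 -4.96630918  3.48330286]
```

The moment jumped to −0.8 N·m at yaw of about 43–46°, so the knob has reached its stop. I'll release it straight up and look.

Emit:
{"name": "step_arm", "arguments": {
  "plan": [
    [[0,0,0,0,0.2],[0,0,0,0,0.2],[0,0,0,0,0.2],[0,0,0,0,0.2],[0,0,0,0,0.2],[0,0,-30,0,0.2],[0,0,-70,0,0.2],[0,0,-100,0,0.2]]
  ]
}}

```text
t: 7.28
eef_pos: [604.3, 328.1, 199.3]
tcp_rot: [3.141, -0.001, 0.803]
ft_force: [0.5, -0.3, 0.1]
opening: 0.587
grip_force: 0.0
```

```bash
python3 - <<'E'
from h import *
s=env.state();print(s['t'],s['eef_pos'],s['joints'],s['tcp_rot'])
yw=np.radians(42);g=np.array([475.5,345.5])
for z in (200,58):print(rel((*g,z),132))
E
```

```text
7.2833 [604.26381702 328.09020619 199.34313784] [4.01420697e-01 5.95394378e-01 1.40767668e+00 2.99340732e-05
 1.13783625e+00 1.16885300e+00] [ 3.14134956e+00 -6.41357868e-04  8.03351555e-01]
[ -76.9 -104.8   -0.7  -86. ]
[ -76.9 -104.8  141.3  -86. ]
```

Emit:
{"name": "step_arm", "arguments": {
  "plan": [
    [[-15,-20,0,-7,0.2],[-30,-40,0,-14,0.2],[-45,-60,0,-21,0.2],[-60,-80,0,-28,0.2],[-70,-95,0,-35,0.2],[-77,-105,0,-42,0.2],[-77,-105,0,-49,0.2],[-77,-105,0,-56,0.2]]
  ]
}}

```text
t: 7.95
eef_pos: [474.4, 345.8, 197.6]
tcp_rot: [3.141, -0.0, 1.788]
ft_force: [1.1, -0.8, -0.3]
opening: 0.601
grip_force: 0.0
```

Emit:
{"name": "step_arm", "arguments": {
  "plan": [
    [[0,0,0,-7,0.2],[0,0,0,-14,0.2],[0,0,0,-21,0.2],[0,0,0,-28,0.2],[0,0,0,-30,0.2],[0,0,0,-30,0.2]]
  ]
}}

```text
t: 8.45
eef_pos: [475.1, 345.4, 197.2]
tcp_rot: [3.141, 0.0, 2.306]
ft_force: [0.3, 1.0, -0.3]
opening: 0.599
grip_force: 0.0
```

```bash
python3 - <<'E'
from h import *
s=env.state();print(s['t'],s['eef_pos'],s['joints'],s['tcp_rot'])
print(rel((475.5,345.5,58),132))
a=env.read_camera("top")[105:255,190:340];b=env.read_camera("scene")[110:260,170:320]
cv2.imwrite("pics/c2.png",cv2.resize(np.hstack([a,b]),None,fx=2.66,fy=2.66,interpolation=cv2.INTER_CUBIC))
E
```

```text
8.45 [475.05824057 345.44347051 197.24253594] [ 5.16311735e-01  4.55425253e-01  1.67459396e+00 -4.93150713e-05
  1.01141406e+00 -2.18867561e-01] [3.14144615e+00 7.54117928e-05 2.30600178e+00]
[-3.000e-01  4.000e-01  1.392e+02  1.000e-01]
```

View pics/c2.png

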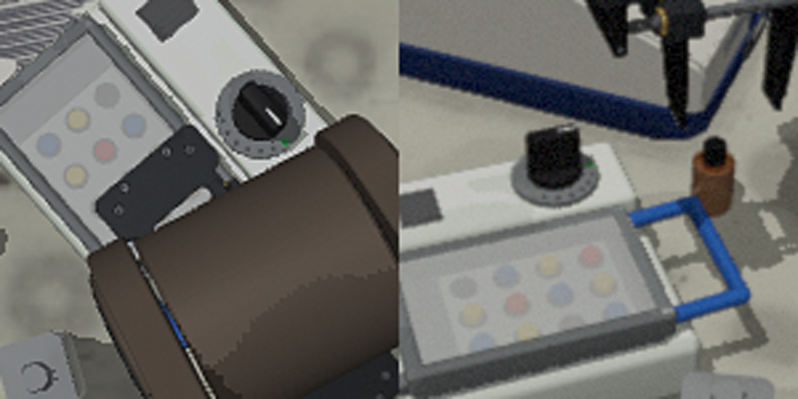

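The knob pointer now lies at the green dot, so it is off. The bar's middle is at about (289.5,204) in the full scene picture, and I'll cross-check its position from that.

```bash
python3 - <<'E'
from h import *
for p in((289.5,204),):print(onz("scene",p,77))
for uv in ((690,203),(745,297)): print(onz("scene",((uv[0]-399)/2.66+170,110+uv[1]/2.66),77))
print(two((279,218),(289.5,204)))
E
```

```text
[472.12944498 347.06345876  77.        ]
[506.74897352 310.4847986   77.        ]
[439.36328647 380.50351775  77.        ]
(array([472.63053994, 341.42511182,  71.66444505]), np.float64(2.5574391543396393))
```

Emit:
{"name": "step_arm", "arguments": {
  "plan": [
    [[0,0,25,0,0],[0,0,50,0,0],[0,0,70,0,0],[0,0,70,0,0],[0,0,90,0,0],[0,0,105,0,0],[0,0,120,0,0],[0,0,120,0,0]]
  ]
}}

```text
t: 9.22
eef_pos: [474.5, 345.0, 75.9]
tcp_rot: [-3.139, -0.0, 2.303]
ft_force: [-1.2, -0.3, -0.7]
opening: 0.506
grip_force: 0.0
```

Emit:
{"name": "step_arm", "arguments": {
  "plan": [
    [[0,0,10,0,0],[0,0,19,0,0],[0,0,19,0,0],[0,0,19,0,-1],[0,0,19,0,-1],[0,0,19,0,-1],[0,0,19,0,-1],[0,0,19,0,-1]]
  ]
}}

```text
t: 9.88
eef_pos: [475.3, 345.4, 58.6]
tcp_rot: [3.141, 0.0, 2.304]
ft_force: [-0.5, -0.4, -0.6]
opening: 0.207
grip_force: 0.0
```

Emit:
{"name": "step_arm", "arguments": {
  "plan": [
    [[0,0,0,0,-1],[0,0,0,0,-1],[0,0,0,0,-1],[0,0,0,0,-1]]
  ]
}}

```text
t: 10.22
eef_pos: [474.1, 344.5, 58.3]
tcp_rot: [-3.139, -0.0, 2.305]
ft_force: [-4.4, -4.6, 4.9]
opening: 0.119
grip_force: 30.0
```

```bash
python3 - <<'E'
from h import *
s=env.state();print(s['t'],s['eef_pos'],s['joints'],s['tcp_rot'],s['ft_force'],s['moment'])
b=env.read_camera("scene")[110:260,170:370]
cv2.imwrite("pics/c3.png",cv2.resize(b,None,fx=3,fy=3,interpolation=cv2.INTER_CUBIC))
E
```

```text
10.2167 [474.13313235 344.49061257  58.32053357] [ 5.15881517e-01  6.33554974e-01  1.79656112e+00 -7.45493298e-04
  7.14223767e-01 -2.17457312e-01] [-3.13880499e+00 -1.17424005e-04  2.30469896e+00] [-4.42537865 -4.62013399  4.91197549] [-0.87938569  0.61418985  0.08770631]
```

View pics/c3.png

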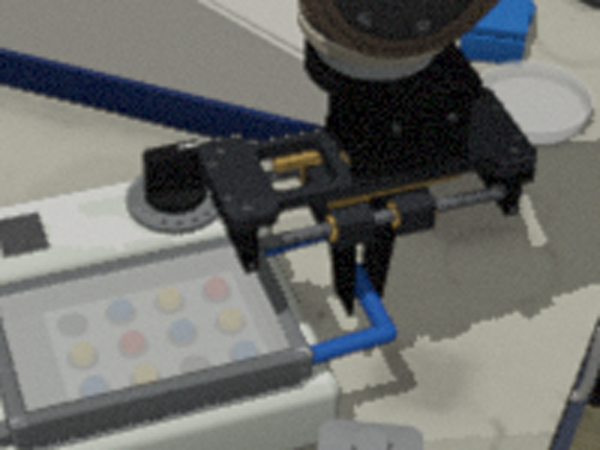

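The bar is gripped: the opening of 0.119 is 11.3 mm, against a 12 mm bar. Now I'll lift along the arc, with tool +y pointing to the hinge.

Emit:
{"name": "step_arm", "arguments": {
  "plan": [
    [[0,-0.7,-9.7,0,-1],[0,1.0,-19.4,0,-1],[0,2.7,-29,0,-1],[0,4.8,-38.5,0,-1],[0,7.2,-48,0,-1],[0,10.3,-57.2,0,-1],[0,13.7,-66.5,0,-1],[0,17.4,-75.4,0,-1]]
  ]
}}

```text
t: 10.93
eef_pos: [487.7, 356.8, 134.5]
tcp_rot: [-3.14, -0.0, 2.304]
ft_force: [-2.4, -3.0, -1.5]
opening: 0.119
grip_force: 30.0
```

Emit:
{"name": "step_arm", "arguments": {
  "plan": [
    [[0,0,0,0,-1],[0,0,0,0,-1]]
  ]
}}

```text
t: 11.1
eef_pos: [487.7, 356.8, 134.5]
tcp_rot: [-3.141, 0.0, 2.305]
ft_force: [-4.8, -4.1, 1.1]
opening: 0.118
grip_force: 30.0
```

Emit:
{"name": "step_arm", "arguments": {
  "plan": [
    [[0,4.1,-8.8,0,-1],[0,8.4,-17.4,0,-1],[0,13.3,-25.9,0,-1],[0,18.5,-34.1,0,-1],[0,24,-42,0,-1],[0,30,-49.8,0,-1],[0,36.3,-57.2,0,-1],[0,43,-64.4,0,-1]]
  ]
}}

```text
t: 11.77
eef_pos: [518.7, 385.2, 199.8]
tcp_rot: [-3.138, -0.001, 2.305]
ft_force: [-12.6, -8.7, 12.5]
opening: 0.118
grip_force: 30.0
```

Emit:
{"name": "step_arm", "arguments": {
  "plan": [
    [[0,7,-6.8,0,-1],[0,14,-13.5,0,-1],[0,21.5,-19.7,0,-1],[0,29.2,-25.7,0,-1],[0,29.2,-25.7,0,-1],[0,29.2,-25.7,0,-1],[0,29.2,-25.7,0,-1],[0,29.2,-25.7,0,-1]]
  ]
}}

```text
t: 12.43
eef_pos: [541.1, 405.6, 226.5]
tcp_rot: [3.141, -0.0, 2.305]
ft_force: [-9.5, -6.1, 14.2]
opening: 0.119
grip_force: 30.0
```

```bash
python3 - <<'E'
from h import *
s=env.state();print(s['t'],s['eef_pos'],s['qvel'].round(3),s['tcp_rot'],s['ft_force'],s['moment'])
a=env.read_camera("top")[75:275,140:340];b=env.read_camera("scene")[90:290,140:340]
cv2.imwrite("pics/c4.png",cv2.resize(np.hstack([a,b]),None,fx=2,fy=2,interpolation=cv2.INTER_CUBIC))
E
```

```text
12.4333 [541.14371008 405.59363117 226.53966947] [-0.001 -0.    -0.001  0.001 -0.002  0.001] [ 3.14073667e+00 -1.66407908e-04  2.30473788e+00] [-9.54167102 -6.14496203 14.20592255] [-0.85296977  1.55287736  0.14015172]
```

View pics/c4.png

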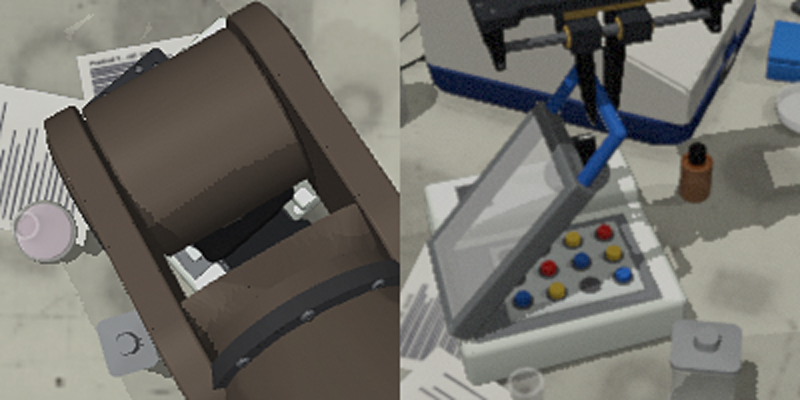

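The picture shows the lid open with the bar still between the fingers, and the flask, jar and bottle untouched. The bar's left corner is at about (251,155) in the full scene picture. I'll ease off the radial force and check the angle from that corner.

Emit:
{"name": "step_arm", "arguments": {
  "plan": [
    [[0,-1.2,-1.6,0,-1],[0,-1.2,-1.6,0,-1],[0,-1.2,-1.6,0,-1],[0,-1.2,-1.6,0,-1],[0,-1.2,-1.6,0,-1],[0,-1.2,-1.6,0,-1]]
  ]
}}

```text
t: 13.03
eef_pos: [540.4, 404.9, 226.0]
tcp_rot: [3.142, -0.001, 2.305]
ft_force: [-5.0, 0.5, 4.3]
opening: 0.117
grip_force: 30.0
```

```bash
python3 - <<'E'
from h import *
s=env.state();print(s['t'],s['eef_pos'],abs(s['qvel']).max(),s['ft_force'])
x=np.array([.743,.669]);l=np.array([-.669,.743]);b0=np.array([474.5,345.5])
for th in(0,40,45,50,55,60):
    t=np.radians(th);h=223*np.cos(t)-15*np.sin(t);z=62+15*np.cos(t)+223*np.sin(t)
    print(th,*[proj("scene",np.r_[b0+x*(223-h)+l*k,z]).round(1) for k in(47,-47)])
im=env.read_camera("scene");h=cv2.cvtColor(im,cv2.COLOR_BGR2HSV)
m=cv2.inRange(h,(105,150,60),(125,255,255))[100:195,205:265]
print("rightmost/bar pixels",[(c+205,np.where(m[:,c])[0][[0,-1]]+100) for c in range(59) if m[:,c].any()][-6:])
E
```

```text
13.0333 [540.43270055 404.8904309  225.95342001] 0.0008445357279834473 [-4.97663562  0.53861745  4.27207946]
0 [298.1 221. ] [279.8 186.5]
40 [266.4 166.2] [248.1 131.3]
45 [257.6 161. ] [239.8 126.1]
50 [247.8 156.5] [230.5 121.4]
55 [236.9 152.7] [220.4 117.4]
60 [225.2 149.7] [209.4 114.2]
rightmost/bar pixels [(255, array([147, 147])), (256, array([148, 148])), (258, array([148, 149])), (261, array([149, 150])), (262, array([149, 150])), (263, array([149, 149]))]
```

```bash
python3 -c "
from cell import env
print(env.job_done())"
```

```text
the job is handed in; nothing more can be done
None
```

The knob is at its anticlockwise end stop (off), turned there with the lid shut. The lid is held open by its bar at about 50° (50.3° from the arm's travel, 49–50° from the camera), the flask, jar and bottle were not touched, and the job was handed in at about 13 s.

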